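# Put the wiring devices into their own boxes

### The job

On this wiring practice board the porcelain lampholder and the rotary dimmer have been set on each other's boxes: swap them, using the empty rubber mat or any clear spot to park one, so that the lampholder sits fully down on the octagonal box and the dimmer sits fully down in the narrow box, lengthwise. Also stand the time switch upright and square inside the weatherproof box and shut its hinged cover fully, so every device is in its own housing, ready for wiring. Put things down gently, do not drop them.

Things in the scene. Friction and masses are not known exactly. Their poses are not given: they have to be found in the camera images.
- lampholder: White porcelain lampholder, 0.25 kg. Origin: centre of the underside of its round hub (80 mm across, 15 mm deep). Above the hub a round plate 115 mm across, underside 15 mm and middle 29 mm over the origin; then a hollow barrel to grip, 44 mm across, rim 67 mm over the origin. Stands on its hub. Starts off-centre on the narrow box's rim (origin 48 mm over the board).
- dimmer: Rotary dimmer, 0.15 kg. Origin: centre of the underside of its grey body, 81 (x) x 33 (y) x 25 mm. Then a white plate 115 (x) x 70 (y) mm from 25 to 31 mm over the origin, and a round knob to grip, 38 mm across, top 57 mm over the origin (does not turn). Can stand on its body. Starts in the octagonal box, plate ends on the rim (origin 13 mm over the board).
- time_switch: White time switch block with a 24-hour dial on top, 0.2 kg. Lower part 76 (x) x 50 (y) x 44 mm, upper part 50 x 50 mm up to 58 mm. Grip it across 50 mm along its y, near the top. Origin: centre of its underside, z up. Starts standing on the board.
- octagon_box: Open octagonal steel box, fixed: 102 mm across flats outside, 97 mm inside, rim 38 mm over the board. Origin: centre of its underside, on the board. The lampholder's hub drops into it until the plate rests on the rim; the lampholder's origin is then 23 mm above the box's.
- narrow_box: Open narrow steel box, fixed: outside 102 (x) x 54 (y) mm, inside 97 x 49 mm, rim 48 mm over the board. Origin: centre of its underside, on the board. The dimmer's body drops into it, dimmer x along box x (either way round), until the plate rests on the rim; the dimmer's origin is then 23 mm above the box's.
- weather_box: Grey box with clear hinged cover, fixed. Inside 100 (x) x 80 (y) mm, floor 4 mm thick, rim 34 mm over the board with flange 124 x 104 mm; closed cover's top at 70 mm. Origin: centre of its underside. Hinge line parallel to y at x = +62, z = 34 mm; it opens at the -x side. The time switch stands in the middle, its x along the box's x (either way round), its origin 4 mm above the box's.
- cover (a joint): Angle of the clear cover, rad: 0 shut, growing as it is lifted, stop at 1.9. The hinge is stiff: the cover stays where it is left and needs 1 to 2 N at the tab to turn. At the start shut or up to 0.25 ajar.
- cover_tab (a point): Centre of the cover's flat grey lift tab on its front edge, opposite the hinge: sticks out 36 mm, 30 mm wide along the box's y, 9 mm thick; pinch it by its two side edges. Shut, it lies at x = -84, z = 38.5 mm in the box's frame; it moves on an arc of 146 mm about the hinge line. Its axes turn with the cover: x towards the hinge, y along it.
- mat: Empty black rubber mat, fixed, 130 x 130 x 3 mm, lying on the board: a free spot for parking a device. Origin: centre of its underside.
Mind the look-alikes: they are no part of the job. What is shaped like the dimmer but brown is not meant.

How it is judged:
At the end, for the whole second after the job is handed in: Upright and at rest: lampholder on octagonal box (centres within 13 mm), dimmer in narrow box (14 mm, 0.3 rad of lengthwise), both plates on the rims within 4 mm; time switch on the weatherproof box's floor (21 mm, 0.3 rad of square), cover shut within 0.05 rad (7 mm at the tab) (horizontal distance between lampholder and octagon_box below 0.013 m and z of lampholder in the frame of octagon_box between 0.019 and 0.027 m and angle between each of lampholder, dimmer, time_switch's own z axis and vertical below 0.06 rad and horizontal distance between dimmer and narrow_box below 0.014 m and z of dimmer in the frame of narrow_box between 0.019 and 0.027 m and angle between the x axis of dimmer and the x axis of narrow_box, either way round below 0.3 rad and horizontal distance between time_switch and weather_box below 0.021 m and z of time_switch in the frame of weather_box between 0.001 and 0.008 m and angle between the x axis of time_switch and the x axis of weather_box, either way round below 0.3 rad and value of joint cover below 0.05 rad and linear speed of each of lampholder, dimmer, time_switch below 0.02 m/s); the robot touches nothing.
It fails at once if a device is dropped (it falls faster than 0.8 m/s, about 33 mm, out of the fingers) ((linear speed of lampholder above 0.8 m/s and contact force between the fingers and lampholder below 0.1 N) or (linear speed of dimmer above 0.8 m/s and contact force between the fingers and dimmer below 0.1 N) or (linear speed of time_switch above 0.8 m/s and contact force between the fingers and time_switch below 0.1 N)).
It also fails if it takes over 131 s, if anything falls off the work surface, if the arm or the gripper's body presses on something with over 40 N, if the wrist force passes 120 N, or if a joint passes its speed limit or range.

### The arm

A 7-joint arm with a two-finger parallel gripper is mounted at the origin on the work surface. World frame = base frame: x ahead of the robot, y to its left, z up, the work surface at z = 0. Lengths are in m, angles in rad, forces in N, time in s.
With the tool pointing down it reaches from about 0.4 to 0.85 m from the base axis. Payload 10.4 kg.
Tool frame: the origin (TCP) lies at the very end of the fingers, on their centre line; the grasp point (between the pads) lies manip.hold_point_z behind it (manip.hold_point_z is the distance from the TCP to the grasp point, in m); z points along the fingers, y is the direction in which the jaws open and shut (so a half turn about z gives the same grasp; the last joint's range is limited). The gripper opens to 85 mm and grips with 20 to 120 N. Pads are 22 mm wide; open, the fingers measure 114 mm over their backs; the gripper's body (76 mm by 85 mm) begins 54 mm behind the grasp point. The pads swing forward as they close: fully open they stand 13 mm farther back than shut.
Start: joints at [-1.277, 0.332, -0.065, 1.46, 0.022, 1.35, -0.088], TCP at [0.195, 0.594, 0.231] pointing down, gripper open.
Joint ranges: [-2.6, 2.6], [-0.5, 2.12], [-1.47, 1.34], [0.16, 2.42], [-1.27, 4.41], [0.06, 2.06], [-2.6, 2.6]. Speed limits (rad/s): [2.22, 2.22, 2.79, 2.79, 3.14, 3.14, 3.14].

### API

Orientations are given as a unit quaternion [x, y, z, w].
In Python, from workcell import manip gives the robot as it stands.
- The arm moves only by the tool jog_arm, never from a script. Its arguments are lists of equal length, an entry for each row: "translation": the shift along the world's x, y, z in mm, a list of three; "turn": the turn about the world's z in degrees. In form: {"translation": [[x, y, z], ...], "turn": [turn, ...]}. A call has 1 to 12 rows; each row is the pose to reach, as a shift and turn from the pose measured when the call began; what a row does not reach only later rows make up. A row lasts 1/12 s, in which the tool goes at most 41.7 mm and 7.16 degrees, less where a joint would pass 70% of its speed; a pose out of reach is approached as far as the arm can. A call with a gripper value outside its range is refused whole. "grip" is the finger opening in mm, from 0 to 85.4, set as the call begins (left out, the last holds). The fingers move at their own pace and stop on an object; "grip_force" is the grip in N (left out, the last holds). Time passes only in rows, so rows that repeat a pose let the fingers close. It gives the time, the measured TCP pose, the force and the opening at its end, in the units of the state.
- manip.get_obs(): the state, without advancing time (a new reading comes with each control period).
- manip.camera(name): name is "scene" or "top" or "wrist"; returns a dict with "frame" (400x640x3 uint8, red, green, blue), "mtx" (3x3 intrinsics, pixels), "pose" (4x4, takes a point from camera to world coordinates). Camera axes: x right, y down, z forward; pixel columns grow to the right and rows downward; lengths in m; the calibration is good to about 2 mm. A picture is of the moment at which its call begins. There is no depth.
- manip.hand_in(): hands the job in, once; it reports no verdict.
Trained networks look in a picture, given as the dict that the camera call returned (one of the last four; its "shot" number tells which), for a name from the list of things; names that differ only in an ending like _2 or _b are one class to them, and where a whole thing is asked for, a point or a joint stands for the part that bears it (a point fixed in the world has none). Each returns a list of dicts, best first, with "confidence" (0 to 1); they miss things now and then, are a little off and sometimes report something else, mostly with a low value. They report only what shows in the picture. A call takes as long as a camera call. They do not tell look-alikes from the thing itself.
- manip.outline_of(picture, label): "mask" (400x640 bool, what is visible of it) and "extent" ([left, top, right, bottom] in pixels, round what is visible of it).
- manip.pinpoint(picture, label): "at" ([column, row] in pixels: a listed point, or the origin of a listed thing).
The state is a dict: "clock": time; "joint_pos": joint angles; "joint_velocities": joint speeds; "tau": joint torques, N m; "position": TCP position; "ee_rot": TCP orientation; "ft_force": force on the tool from outside, world axes, zero at the start; "torque": the same for the moment, N m; "grip_width": opening from 0.0 (shut) to 1.0 (fully open).
Only numpy, scipy, OpenCV 4.12 (cv2) and the standard library are available. Lean on these libraries where they do the work, as an engineer would, in place of code of your own. Each camera call takes 0.05 s, during which the arm holds its last target. There are 200 camera calls.

## Working session

There is one attempt and no reset: what is moved stays moved. The work goes in short steps, Python scripts to look and compute and a tool call to move; the robot and the scene stay as the last step left them, time stands still between calls to the robot, and variables do not carry over. Pictures are saved under pics/ and viewed, about 12 in all and at most 16, crops included, and the job is handed in when it is done.

Besides the shell and the picture viewer there is one more tool, called after ">>>" by a JSON object that holds its "method" and its "body", one argument or row to a line. jog_arm: Moves the arm, as the interface text tells. Its arguments: {"type":"object","properties":{"translation":{"type":"array"},"turn":{"type":"array"},"grip":{"type":"number"},"grip_force":{"type":"number"}},"required":["translation","turn"]}

```bash
ls; mkdir -p pics; cat > h.py <<'E'
import numpy as np, cv2
from workcell import manip
NAMES=["lampholder","dimmer","time_switch","octagon_box","narrow_box","weather_box","cover","cover_tab","mat"]
def ray(c,px,z):
    K=np.array(c["mtx"]);T=np.array(c["pose"])
    d=T[:3,:3]@np.linalg.solve(K,[px[0],px[1],1.]); o=T[:3,3]
    return o+d*(z-o[2])/d[2]
def proj(c,p):
    K=np.array(c["mtx"]);T=np.array(c["pose"])
    q=K@(T[:3,:3].T@(np.array(p)-T[:3,3])); return q[:2]/q[2]
def save(c,n): cv2.imwrite("pics/"+n,c["frame"][:,:,::-1])
E
python3 - <<'E'
from h import *
print(manip.hold_point_z,manip.get_obs())
Z=dict(lampholder=.048,dimmer=.013,cover_tab=.0385)
for n in("scene","top"):
    c=manip.camera(n);save(c,n+"0.png");print(n,np.round(c["pose"],3).tolist(),np.round(c["mtx"],1).tolist())
    for l in NAMES:
        if l!="cover":
          for r in manip.pinpoint(c,l): print(l,"pt",np.round(r["at"],1),round(r["confidence"],2),np.round(ray(c,r["at"],Z.get(l,0)),3))
        if n=="top":
          for r in manip.outline_of(c,l): print("  ol",r["extent"],round(r["confidence"],2),int(r["mask"].sum()), cv2.minAreaRect(np.argwhere(r["mask"])[:,::-1].astype(np.float32)))
E
```

```text
pics
0.0187 {'clock': 0.0, 'joint_pos': array([-1.27658437,  0.33287291, -0.06471782,  1.46093755,  0.02158522,
        1.34991334, -0.0885172 ]), 'joint_velocities': array([-0.00015093, -0.00201086,  0.00182801, -0.00012376, -0.00051908,
       -0.0001454 ,  0.0009981 ]), 'tau': array([-5.52236779e-04, -6.25460029e+01,  4.85985330e-02, -3.91595829e+01,
        1.60948624e-02,  1.00940405e-02, -1.72920590e-06]), 'position': array([0.19458412, 0.59353817, 0.23051713]), 'ee_rot': array([ 1.57735756e-01,  9.87481096e-01, -7.12451406e-04, -8.99995305e-05]), 'ft_force': array([ 0.16625423, -0.32193873, -0.40171916]), 'torque': array([ 0.03726743,  0.00803541, -0.01516099]), 'grip_width': 1.0006521849610293}
scene [[-0.724, 0.549, -0.419, 1.01], [0.69, 0.563, -0.455, 0.487], [-0.014, -0.618, -0.786, 1.045], [0.0, 0.0, 0.0, 1.0]] [[396.7, 0.0, 327.6], [0.0, 396.7, 202.0], [0.0, 0.0, 1.0]]
lampholder pt [375.4 276.7] 0.67 [0.566 0.194 0.048]
dimmer pt [277.  173.8] 0.85 [ 0.501 -0.325  0.013]
dimmer pt [238.6 151.7] 0.8 [ 0.533 -0.51   0.013]
dimmer pt [306.2 143. ] 0.73 [ 0.324 -0.37   0.01
[... 2645 characters left out ...]
5.60128784179688)
  ol [273.9, 127.1, 313.5, 180.9] 0.68 1463 ((291.57427978515625, 154.74258422851562), (50.94590759277344, 34.428287506103516), 84.2894058227539)
cover_tab pt [289.7 175.5] 0.74 [0.527 0.003 0.038]
  ol [273.4, 126.9, 308.2, 178.4] 0.96 1314 ((291.81964111328125, 155.01638793945312), (49.97573471069336, 31.86858558654785), 84.80557250976562)
  ol [378.4, 161.5, 408.8, 198.2] 0.51 756 ((393.9034118652344, 179.90557861328125), (22.28189468383789, 35.25264358520508), 13.392496109008789)
mat pt [342.9 175.9] 0.63 [ 0.526 -0.172  0.   ]
  ol [324.3, 157.2, 362.5, 192.1] 0.61 1512 ((343.3560485839844, 173.3035125732422), (39.54783248901367, 39.36069869995117), 3.5763344764709473)
```

```bash
python3 - <<'E'
import cv2
t=cv2.imread("pics/top0.png")[90:290,140:490]
cv2.imwrite("pics/top0c.png",cv2.resize(t,(800,457),interpolation=cv2.INTER_CUBIC))
E
```

```text
(no output)
```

View pics/top0c.png

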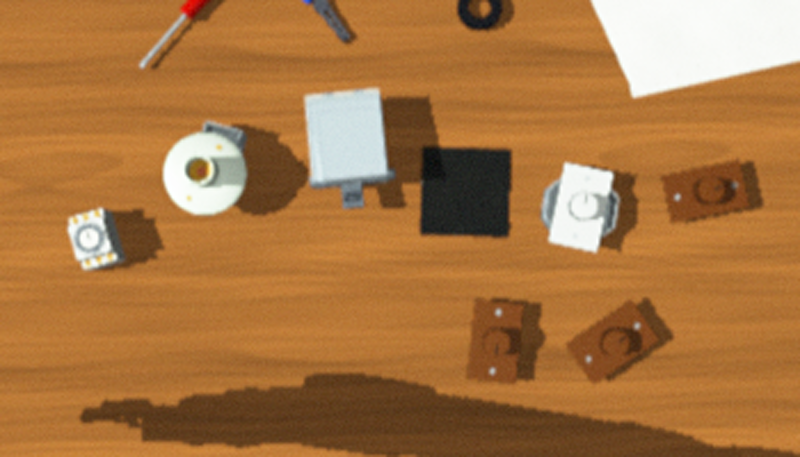

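View pics/scene0.png

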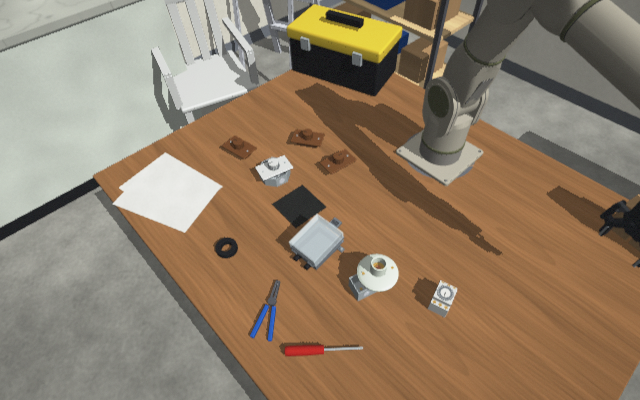

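The top crop shows the lampholder at crop px (205,173), hiding the narrow box, with the time switch at (92,238). The weather box is at (346,137) with its tab at (352,192), the mat is at (466,192), and the white dimmer on the octagon box is at (585,207). The three brown ones are decoys. I'll move over the left group and look with the wrist camera.

>>> {"method": "jog_arm", "body": {
  "translation": [
    [255, -300, 80],
    [255, -300, 80],
    [255, -300, 80],
    [255, -300, 80],
    [255, -300, 80],
    [255, -300, 80],
    [255, -300, 80],
    [255, -300, 80],
    [255, -300, 80],
    [255, -300, 80],
    [255, -300, 80],
    [255, -300, 80]
  ],
  "turn": [20, 20, 20, 20, 20, 20, 20, 20, 20, 20, 20, 20]
}}

```text
clock: 2.35
position: [0.4508, 0.2926, 0.3118]
ee_rot: [-0.014, 1.0, 0.0, 0.0]
ft_force: [-0.9, 0.9, -0.1]
grip_width: 1.002
```

```bash
cat >> h.py <<'E'
Z=dict(lampholder=.048,dimmer=.013,cover_tab=.0385)
def look(n,labels,zs={},name=None,ol=False):
    c=manip.camera(n)
    if name: save(c,name)
    for l in labels:
        if l!="cover":
            for r in manip.pinpoint(c,l)[:3]: print(n,l,np.round(r["at"],1),round(r["confidence"],2),np.round(ray(c,r["at"],zs.get(l,Z.get(l,0))),4))
    return c
E
python3 - <<'E'
from h import *
c=look("wrist",NAMES,name="w1.png");print(np.round(c["pose"],3).tolist(),np.round(c["mtx"],1).tolist());o=manip.get_obs();print(o["clock"],o["position"],o["ee_rot"])
E
```

```text
wrist lampholder [239.3 239. ] 0.86 [0.5581 0.1882 0.048 ]
wrist time_switch [369.2 170.4] 0.59 [0.4714 0.3598 0.    ]
wrist weather_box [113.7 251.7] 0.91 [ 0.6046 -0.0112  0.    ]
wrist cover_tab [ 79.7 209.3] 0.8 [ 0.5259 -0.0211  0.0385]
[[-0.028, 0.959, 0.282, 0.38], [1.0, 0.027, 0.009, 0.291], [0.001, 0.282, -0.959, 0.455], [0.0, 0.0, 0.0, 1.0]] [[334.5, 0.0, 321.7], [0.0, 334.5, 198.5], [0.0, 0.0, 1.0]]
2.8 [0.44933563 0.2943905  0.31125162] [-1.66327176e-02  9.99861664e-01  1.15255964e-05 -7.36392670e-05]
```

View pics/w1.png

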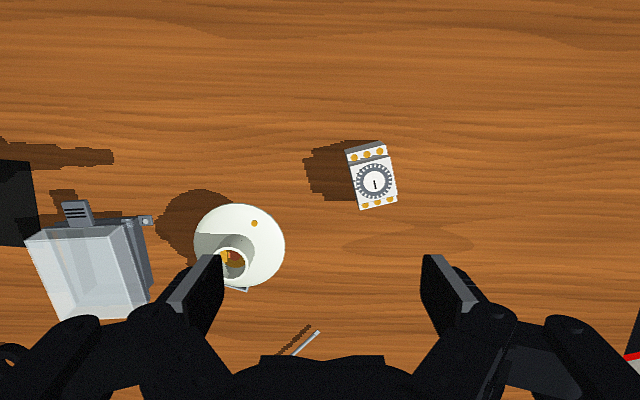

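The wrist picture shows the lampholder rim at about (232,263), the time switch dial at (374,180) and the weather box at lower left. I'll turn these into positions.

```bash
python3 - <<'E'
from h import *
c=manip.camera("wrist")
for n,p,z in [("lamp rim",(232,263),.115),("lamp rim L",(212,264),.115),("lamp rim R",(250,262),.115),("plate",(239,246),.072),("plateL",(193,246),.070),("plateR",(285,246),.07),("plate top",(240,204),.07),("plate bot",(240,290),.07),("dial",(374,180),.058),("ts bl",(362,210),.044),("ts br",(397,200),.044),("ts tl",(346,152),.044),("ts tr",(384,145),.044),
 ("wb cover tr",(125,246),.07),("wb cover tl",(25,241),.07),("br",(149,300),.07),("bl",(70,320),.07),("tab",(77,213),.0385),("tabL",(62,202),.0385),("tabR",(88,201),.0385)]:
    print(n,np.round(ray(c,p,z)*1000))
for l in("lampholder","time_switch"):
  for r in manip.outline_of(c,l)[:1]: print(l,np.round(r["extent"]),cv2.minAreaRect(np.argwhere(r["mask"])[:,::-1].astype(np.float32)))
E
```

```text
lamp rim [557. 198. 115.]
lamp rim L [559. 176. 115.]
lamp rim R [555. 218. 115.]
plate [556. 196.  72.]
plateL [558. 138.  70.]
plateR [555. 253.  70.]
plate top [501. 198.  70.]
plate bot [619. 194.  70.]
dial [469. 359.  58.]
ts bl [513. 349.  44.]
ts br [498. 393.  44.]
ts tl [438. 325.  44.]
ts tr [428. 371.  44.]
wb cover tr [561.  53.  70.]
wb cover tl [558. -70.  70.]
br [638.  74.  70.]
bl [672. -35.  70.]
tab [531. -23.  38.]
tabL [516. -40.  38.]
tabR [514.  -6.  38.]
lampholder [191. 203. 284. 287.] ((238.31228637695312, 243.81015014648438), (91.19874572753906, 80.43978881835938), 39.61069107055664)
time_switch [343. 140. 399. 213.] ((369.90557861328125, 175.90342712402344), (64.06623840332031, 43.03509521484375), 76.60750579833984)
```

>>> {"method": "jog_arm", "body": {
  "translation": [
    [35, -32, 0],
    [70, -64, -20],
    [108, -97, -40],
    [108, -97, -80],
    [108, -97, -120],
    [108, -97, -150],
    [108, -97, -175],
    [108, -97, -200],
    [108, -97, -215],
    [108, -97, -229],
    [108, -97, -229],
    [108, -97, -229]
  ],
  "turn": [0, 0, 0, 0, 0, 0, 0, 0, 0, 0, 0, 0]
}}

```text
clock: 3.95
position: [0.5573, 0.1969, 0.082]
ee_rot: [-0.016, 1.0, -0.0, -0.001]
ft_force: [0.0, -0.2, 0.3]
grip_width: 1.004
```

```bash
python3 - <<'E'
from h import *
c=look("wrist",["lampholder"],name="w2.png")
o=manip.get_obs();print(o["clock"],o["position"],o["ee_rot"],o["ft_force"])
E
```

```text
wrist lampholder [313.7 232.3] 0.77 [0.5588 0.193  0.048 ]
4.05 [0.55823382 0.19726857 0.08345764] [-1.62365620e-02  9.99867912e-01  3.10390207e-04  6.60135277e-04] [ 0.28198375 -0.98327409  0.23135938]
```

View pics/w2.png

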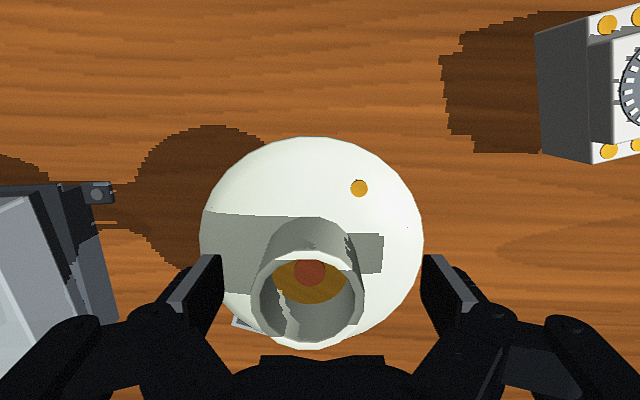

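The barrel rim centre is at (308,300) and the finger midline at column 322, so the barrel is a few mm towards -y.

```bash
python3 - <<'E'
from h import *
c=manip.camera("wrist")
for n,p,z in [("rim",(308,300),.115),("plate",(312,243),.07),("boxcorner",(233,325),.048)]: print(n,np.round(ray(c,p,z)*1000,1))
print(proj(c,[.5575,.197,.115]))
E
```

```text
rim [560.8 192.7 115. ]
plate [557.3 192.9  70. ]
boxcorner [624.3 144.5  48. ]
[319.52911073 292.61770997]
```

>>> {"method": "jog_arm", "body": {
  "translation": [
    [2, -4, 0],
    [2, -4, 0],
    [2, -4, 0]
  ],
  "turn": [0, 0, 0]
}}

```text
clock: 4.35
position: [0.5609, 0.193, 0.0844]
ee_rot: [-0.016, 1.0, 0.001, 0.001]
ft_force: [-0.2, 0.1, -0.2]
grip_width: 0.999
```

>>> {"method": "jog_arm", "body": {
  "translation": [
    [0, 0, 0],
    [0, 0, 0],
    [0, 0, 0],
    [0, 0, 0],
    [0, 0, 0],
    [0, 0, 0],
    [0, 0, 0],
    [0, 0, 0]
  ],
  "turn": [0, 0, 0, 0, 0, 0, 0, 0],
  "grip": 30,
  "grip_force": 40
}}

```text
clock: 5.02
position: [0.5611, 0.1931, 0.0846]
ee_rot: [-0.016, 1.0, 0.001, 0.002]
ft_force: [0.0, -0.0, 4.3]
grip_width: 0.499
```

>>> {"method": "jog_arm", "body": {
  "translation": [
    [0, 0, 15],
    [0, 0, 40],
    [0, 0, 70],
    [0, 0, 95],
    [0, 0, 105],
    [0, 0, 105]
  ],
  "turn": [0, 0, 0, 0, 0, 0]
}}

```text
clock: 5.52
position: [0.562, 0.1935, 0.1915]
ee_rot: [-0.016, 1.0, 0.001, 0.003]
ft_force: [1.1, 0.0, -2.3]
grip_width: 0.494
```

```bash
python3 - <<'E'
from h import *
c=look("wrist",["lampholder","narrow_box"],name="w3.png")
look("top",["narrow_box","octagon_box"])
o=manip.get_obs();print(o["clock"],o["position"],o["ee_rot"],o["ft_force"],o["grip_width"])
E
```

```text
wrist lampholder [323.5 225. ] 0.82 [0.6016 0.1975 0.048 ]
top narrow_box [236.1 161.2] 0.6 [0.582  0.1845 0.    ]
top octagon_box [392.3 176.1] 0.7 [ 0.522  -0.3379  0.    ]
top octagon_box [291.8 148.5] 0.26 [ 0.6213 -0.0028  0.    ]
5.8167 [0.5602737  0.19282456 0.18777093] [-1.59371259e-02  9.99872939e-01  8.39265796e-05  3.26457373e-04] [-0.28699519  0.89538654 -1.99176776] 0.49301863410461866
```

View pics/w3.png

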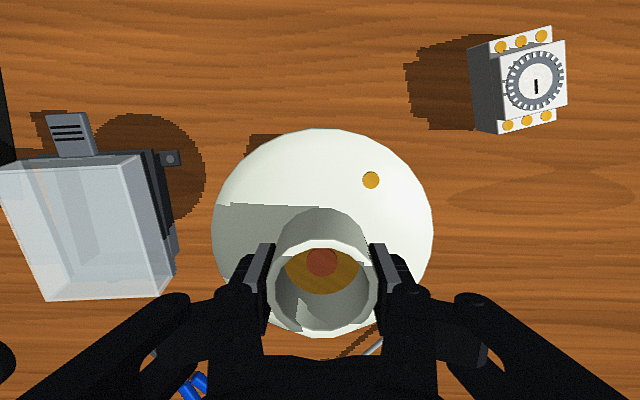

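The lampholder is held. I'm parking it on the mat.

>>> {"method": "jog_arm", "body": {
  "translation": [
    [-3, -25, 5],
    [-7, -65, 10],
    [-11, -106, 10],
    [-15, -147, 10],
    [-19, -188, 10],
    [-23, -229, 10],
    [-27, -270, 10],
    [-31, -310, 0],
    [-35, -345, -20],
    [-35, -368, -50],
    [-35, -368, -80],
    [-35, -368, -90]
  ],
  "turn": [0, 0, 0, 0, 0, 0, 0, 0, 0, 0, 0, 0]
}}

```text
clock: 6.82
position: [0.5222, -0.1762, 0.0932]
ee_rot: [-0.014, 1.0, 0.0, -0.003]
ft_force: [-1.3, 1.7, -3.2]
grip_width: 0.494
```

```bash
python3 - <<'E'
from h import *
c=look("wrist",["lampholder","mat","octagon_box","dimmer"],name="w4.png")
c=look("top",["narrow_box","time_switch"]);
t=c["frame"][120:220,200:330];cv2.imwrite("pics/t4.png",cv2.resize(t,(780,600),interpolation=cv2.INTER_CUBIC)[:,:,::-1])
o=manip.get_obs();print(o["clock"],o["position"],o["ee_rot"],o["ft_force"],o["grip_width"])
E
```

```text
wrist lampholder [321.4 222.5] 0.72 [ 0.5215 -0.1758  0.048 ]
wrist mat [322.4 228.9] 0.17 [ 0.5441 -0.1744  0.    ]
wrist dimmer [ 86.3 174.6] 0.63 [ 0.5041 -0.3364  0.013 ]
top narrow_box [236.5 161.6] 0.69 [0.5806 0.1832 0.    ]
top time_switch [184.5 196.5] 0.96 [0.4668 0.3579 0.    ]
7.2167 [ 0.52637473 -0.17467555  0.09925965] [-1.65237382e-02  9.99862234e-01  6.42540198e-05  1.57294081e-03] [ 0.14474281 -0.40440542 -3.34265294] 0.4962794331779059
```

View pics/t4.png

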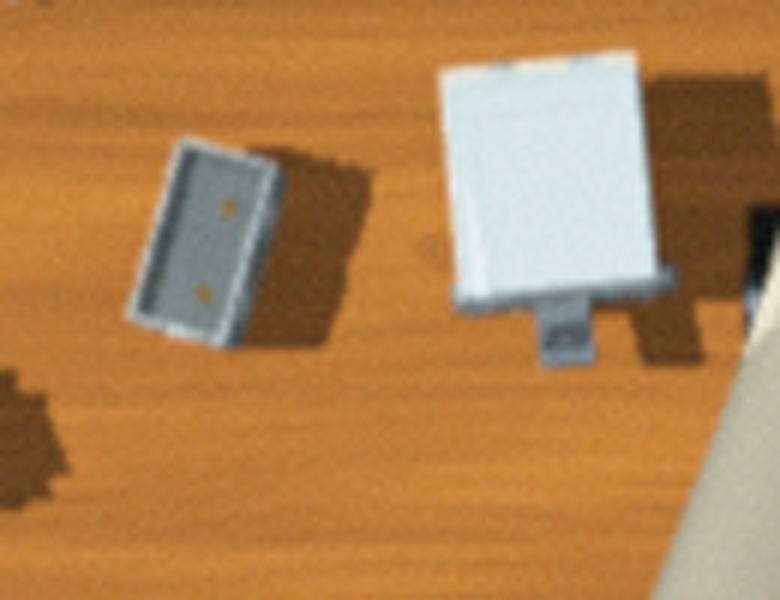

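View pics/w4.png

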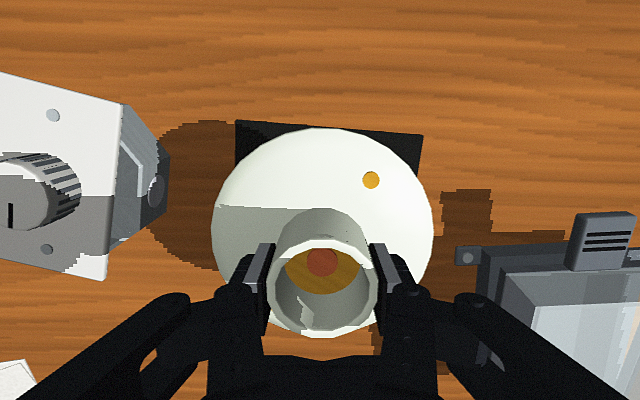

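The top crop shows the bare narrow box, with rim corners at (182,138), (285,160), (238,345) and (130,318), and the cover tab at (567,345). The wrist view shows the lampholder over the mat and the dimmer to its left.

>>> {"method": "jog_arm", "body": {
  "translation": [
    [0, 0, -15],
    [0, 0, -30],
    [0, 0, -42],
    [0, 0, -50],
    [0, 0, -54],
    [0, 0, -57],
    [0, 0, -59],
    [0, 0, -60],
    [0, 0, -60],
    [0, 0, -60]
  ],
  "turn": [0, 0, 0, 0, 0, 0, 0, 0, 0, 0]
}}

```text
clock: 8.05
position: [0.5267, -0.1748, 0.0397]
ee_rot: [-0.016, 1.0, -0.0, 0.002]
ft_force: [-0.1, -0.4, -1.5]
grip_width: 0.491
```

```bash
python3 - <<'E'
from h import *
c=manip.camera("top")
C=[np.array([200+x/6-.5+.5/6,120+y/6-.5+.5/6]) for x,y in [(182,138),(285,160),(238,345),(130,318)]]
P=np.array([ray(c,p,.048)[:2] for p in C]);print(np.round(P*1000,1),P.mean(0))
for v in (P[0]-P[3],P[1]-P[2]): print(np.linalg.norm(v),np.degrees(np.arctan2(v[1],v[0])))
for v in (P[0]-P[1],P[3]-P[2]): print(np.linalg.norm(v),np.degrees(np.arctan2(v[1],v[0]))-90)
for n,x,y,z in [("hl",440,70,.07),("hr",637,52,.07),("fl",455,300,.036),("fr",672,275,.036),("tab",567,345,.05),("tabbase",565,297,.05)]: print(n,np.round(ray(c,(200+x/6-.5,120+y/6-.5),z)*1000,1))
o=manip.get_obs();print(o["clock"],o["position"],o["ft_force"],o["grip_width"])
E
```

```text
[[636.8 194.8]
 [623.8 139.2]
 [523.9 165.7]
 [539.6 223.7]] [0.58099316 0.18083925]
0.10143679181109516 -16.5967144878431
0.10334694974754843 -14.844988570576808
0.057063623507063475 -13.190471947594787
0.06014141521194632 -15.140301644146973
hl [667.1  52.7  70. ]
hr [674.8 -52.5  70. ]
fl [547.6  49.9  36. ]
fr [559.1 -68.5  36. ]
tab [520.6 -11.5  50. ]
tabbase [546.6 -10.8  50. ]
8.1 [ 0.52674173 -0.17479082  0.03968763] [ 0.80697887  0.1142894  -0.88577036] 0.4934880159206188
```

>>> {"method": "jog_arm", "body": {
  "translation": [
    [0, 0, 0],
    [0, 0, 0],
    [0, 0, 0],
    [0, 0, 0],
    [0, 0, 0],
    [0, 0, 0]
  ],
  "turn": [0, 0, 0, 0, 0, 0],
  "grip": 85
}}

```text
clock: 8.6
position: [0.5267, -0.1748, 0.0397]
ee_rot: [-0.017, 1.0, -0.0, 0.002]
ft_force: [-0.3, -0.4, 0.2]
grip_width: 0.998
```

>>> {"method": "jog_arm", "body": {
  "translation": [
    [0, 0, 20],
    [0, 0, 55],
    [0, 0, 95],
    [-3, -25, 130],
    [-6, -65, 150],
    [-9, -105, 150],
    [-12, -140, 150],
    [-14, -160, 150],
    [-14, -160, 150],
    [-14, -160, 150]
  ],
  "turn": [0, 0, 0, -3, -7, -11, -15, -15, -15, -15]
}}

```text
clock: 9.43
position: [0.512, -0.3362, 0.1895]
ee_rot: [0.115, 0.993, -0.001, 0.002]
ft_force: [-0.7, 0.9, 0.7]
grip_width: 0.997
```

```bash
python3 - <<'E'
from h import *
c=look("wrist",["lampholder","mat","octagon_box","dimmer"],name="w5.png")
o=manip.get_obs();print(o["clock"],o["position"],o["ee_rot"],o["ft_force"],o["grip_width"])
np.savez("w5.npz",mtx=c["mtx"],pose=c["pose"])
E
```

```text
wrist lampholder [483.  148.2] 0.62 [ 0.5131 -0.195   0.048 ]
wrist dimmer [316.4 168.4] 0.89 [ 0.5043 -0.3388  0.013 ]
wrist dimmer [157.4 224.1] 0.59 [ 0.5231 -0.51    0.013 ]
9.6833 [ 0.51334099 -0.3334543   0.18967825] [1.13092195e-01 9.93582363e-01 1.09662553e-05 2.05987259e-03] [ 0.7111176   0.87682246 -0.27992986] 0.9960385779153528
```

View pics/w5.png

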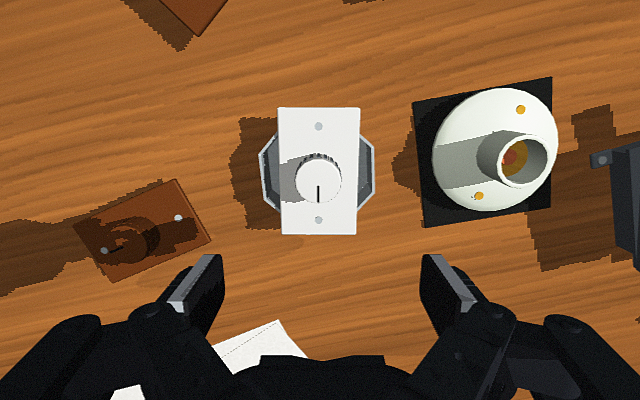

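The plate spans (279,108) to (356,234), with the knob at (318,180), square to the tool.

```bash
python3 - <<'E'
from h import *
c=np.load("w5.npz")
for n,p,z in [("knob",(318,180),.07),("tl",(279,108),.044),("tr",(359,108),.044),("bl",(283,234),.044),("br",(356,234),.044),("pc",(319,168),.044),("octL",(260,167),.038),("octR",(375,167),.038),("lamprim",(522,161),.07)]: print(n,np.round(ray(c,p,z)*1000,1))
E
```

```text
knob [ 502.8 -336.2   70. ]
tl [ 441.5 -355.2   44. ]
tr [ 456.8 -290.4   44. ]
bl [ 551.3 -381.6   44. ]
br [ 566.9 -315.6   44. ]
pc [ 498.5 -334.6   44. ]
octL [ 486.7 -386.    38. ]
octR [ 510.2 -286.1   38. ]
lamprim [ 524.9 -175.5   70. ]
```

>>> {"method": "jog_arm", "body": {
  "translation": [
    [-5, -1, -20],
    [-10, -2, -55],
    [-10, -2, -90],
    [-10, -2, -115],
    [-10, -2, -130],
    [-10, -2, -138],
    [-10, -2, -143],
    [-10, -2, -143],
    [-10, -2, -143],
    [-10, -2, -143]
  ],
  "turn": [0, 0, 0, 0, 0, 0, 0, 0, 0, 0]
}}

```text
clock: 10.52
position: [0.5041, -0.3358, 0.048]
ee_rot: [0.113, 0.994, -0.0, 0.003]
ft_force: [0.3, 0.2, 0.2]
grip_width: 0.996
```

>>> {"method": "jog_arm", "body": {
  "translation": [
    [0, 0, 0],
    [0, 0, 0],
    [0, 0, 0],
    [0, 0, 0],
    [0, 0, 0],
    [0, 0, 0],
    [0, 0, 0],
    [0, 0, 0]
  ],
  "turn": [0, 0, 0, 0, 0, 0, 0, 0],
  "grip": 25,
  "grip_force": 40
}}

```text
clock: 11.18
position: [0.5044, -0.3359, 0.0485]
ee_rot: [0.113, 0.994, -0.0, 0.003]
ft_force: [-1.5, 0.2, 5.7]
grip_width: 0.43
```

>>> {"method": "jog_arm", "body": {
  "translation": [
    [0, 0, 10],
    [0, 0, 35],
    [0, 0, 70],
    [0, 0, 110],
    [0, 0, 150],
    [0, 0, 160],
    [0, 0, 160]
  ],
  "turn": [0, 0, 0, 0, 0, 0, 0]
}}

```text
clock: 11.77
position: [0.5056, -0.3371, 0.2128]
ee_rot: [0.113, 0.994, -0.001, 0.006]
ft_force: [0.5, 0.2, -2.1]
grip_width: 0.429
```

```bash
python3 - <<'E'
from h import *
c=look("wrist",["lampholder","octagon_box","dimmer"],name="w6.png")
o=manip.get_obs();print(o["clock"],o["position"],o["ee_rot"],o["ft_force"],o["grip_width"])
np.savez("w6.npz",mtx=c["mtx"],pose=c["pose"])
E
```

```text
wrist lampholder [475.8 151.7] 0.94 [ 0.5149 -0.193   0.048 ]
wrist dimmer [170.5 217.1] 0.89 [ 0.5209 -0.5088  0.013 ]
wrist dimmer [317.5 231. ] 0.78 [ 0.5728 -0.3567  0.013 ]
11.9667 [ 0.50358226 -0.33533387  0.20677801] [1.12983910e-01 9.93594818e-01 1.80821306e-04 1.98539603e-03] [-0.09820257  0.01931702 -1.0495653 ] 0.4299430624003937
```

View pics/w6.png

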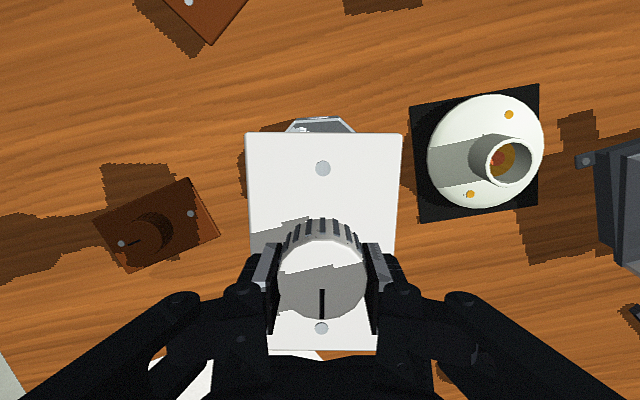

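The dimmer is gripped centrally, with the knob at (322,275). I'll carry it near the narrow box and stop short to measure the box from close by.

>>> {"method": "jog_arm", "body": {
  "translation": [
    [2, 30, 10],
    [5, 70, 20],
    [8, 111, 20],
    [12, 152, 20],
    [16, 193, 20],
    [20, 234, 20],
    [22, 275, 20],
    [22, 316, 20],
    [22, 357, 20],
    [22, 390, 20],
    [22, 390, 20],
    [22, 390, 20]
  ],
  "turn": [0, 0, 0, 0, -1, -1, -2, -2, -2, -2, -2, -2]
}}

```text
clock: 12.97
position: [0.5247, 0.0568, 0.2251]
ee_rot: [0.128, 0.992, -0.0, 0.001]
ft_force: [-0.7, -1.0, -1.1]
grip_width: 0.432
```

```bash
python3 - <<'E'
from h import *
t=look("top",["octagon_box"])
T=t["frame"][150:210,365:425]
c=look("wrist",["narrow_box"])
W=c["frame"]
a=cv2.resize(T,(400,400),interpolation=cv2.INTER_CUBIC); b=cv2.resize(W[100:350,390:640],(400,400),interpolation=cv2.INTER_CUBIC)
cv2.imwrite("pics/m7.png",np.hstack([a,b])[:,:,::-1])
o=manip.get_obs();print(o["clock"],o["position"],o["ee_rot"],o["ft_force"],o["grip_width"])
np.savez("w7.npz",mtx=c["mtx"],pose=c["pose"]);np.savez("t7.npz",mtx=t["mtx"],pose=t["pose"])
E
```

```text
top octagon_box [392.6 179.2] 0.75 [ 0.5116 -0.3386  0.    ]
13.1667 [0.52542022 0.05302023 0.22617593] [ 1.31529181e-01  9.91311090e-01 -2.24104225e-04  1.53218454e-03] [ 1.22103928 -0.82876693 -1.09222213] 0.4265575340008653
```

View pics/m7.png

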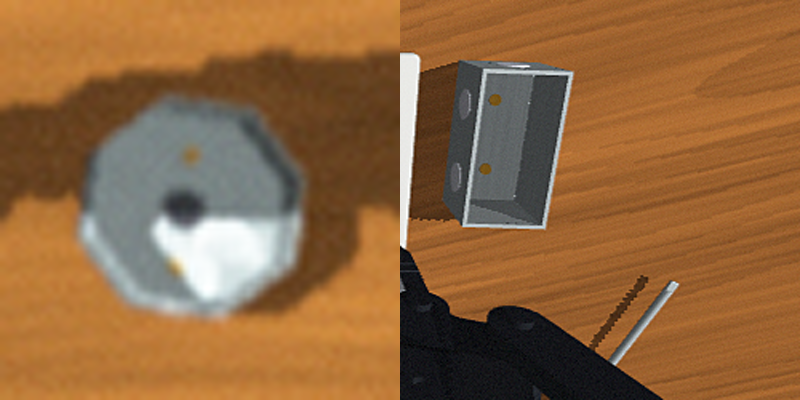

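```bash
python3 - <<'E'
from h import *
c=np.load("w7.npz")
P=np.array([ray(c,(390+(x-400)/1.6-.2,100+y/1.6-.2),.048)[:2]*1000 for x,y in [(485,70),(574,72),(547,228),(464,227)]])
print(np.round(P,1),P.mean(0))
for v in (P[3]-P[0],P[2]-P[1],P[1]-P[0],P[2]-P[3]): print(np.linalg.norm(v),np.degrees(np.arctan2(v[1],v[0])))
t=np.load("t7.npz")
for x,y in [(191,207),(80,207),(302,207),(191,95),(191,318)]: print(np.round(ray(t,(365+x/6.667-.4,150+y/6.667-.4),.038)*1000,1))
E
```

```text
[[525.4 173.9]
 [540.4 225. ]
 [637.2 196.4]
 [622.5 144.5]] [581.38087113 184.9370672 ]
101.41583713312836 -16.88058272040077
100.90441177060295 -16.43643278962097
53.182580333798285 73.66931376945622
53.97205333808129 74.20746584953531
[ 503.7 -334.1   38. ]
[ 504.7 -279.8   38. ]
[ 502.6 -388.4   38. ]
[ 558.7 -335.5   38. ]
[ 449.3 -332.6   38. ]
```

>>> {"method": "jog_arm", "body": {
  "translation": [
    [15, 36, 0],
    [30, 72, 0],
    [45, 105, 0],
    [56, 131, 0],
    [56, 131, -30],
    [56, 131, -60],
    [56, 131, -85],
    [56, 131, -105],
    [56, 131, -118],
    [56, 131, -125],
    [56, 131, -125],
    [56, 131, -125]
  ],
  "turn": [-1.5, -1.5, -1.5, -1.5, -1.5, -1.5, -1.5, -1.5, -1.5, -1.5, -1.5, -1.5]
}}

```text
clock: 14.17
position: [0.582, 0.1837, 0.102]
ee_rot: [0.145, 0.989, -0.0, 0.002]
ft_force: [-1.1, 0.0, -0.4]
grip_width: 0.429
```

```bash
python3 - <<'E'
from h import *
o=manip.get_obs();print(o["clock"],o["position"],o["ee_rot"],o["ft_force"],o["grip_width"])
E
```

```text
14.1667 [0.58204132 0.18373564 0.10198705] [ 1.44812936e-01  9.89457099e-01 -8.19798633e-05  1.96343393e-03] [-1.10839485  0.01952842 -0.42828597] 0.4286390238108094
```

>>> {"method": "jog_arm", "body": {
  "translation": [
    [-1, 0, -8],
    [-1, 0, -16],
    [-1, 0, -24],
    [-1, 0, -31],
    [-1, 0, -36],
    [-1, 0, -39],
    [-1, 0, -41],
    [-1, 0, -43],
    [-1, 0, -43],
    [-1, 0, -43]
  ],
  "turn": [0, 0, 0, 0, 0, 0, 0, 0, 0, 0]
}}

```text
clock: 15.0
position: [0.5812, 0.1837, 0.0592]
ee_rot: [0.145, 0.989, -0.0, 0.002]
ft_force: [0.5, 0.2, -0.2]
grip_width: 0.431
```

>>> {"method": "jog_arm", "body": {
  "translation": [
    [0, 0, -1],
    [0, 0, -2],
    [0, 0, -2],
    [0, 0, -2]
  ],
  "turn": [0, 0, 0, 0]
}}

```text
clock: 15.33
position: [0.5815, 0.1839, 0.0585]
ee_rot: [0.145, 0.989, 0.0, 0.002]
ft_force: [-4.8, -2.3, 10.2]
grip_width: 0.427
```

Contact force is 10 N at the expected seated height. Now I'll release, back off, and look at the dimmer and the cover tab.

>>> {"method": "jog_arm", "body": {
  "translation": [
    [0, 0, 0],
    [0, 0, 0],
    [0, 0, 0],
    [0, 0, 0],
    [0, 0, 0],
    [0, 0, 0]
  ],
  "turn": [0, 0, 0, 0, 0, 0],
  "grip": 85
}}

```text
clock: 15.83
position: [0.5814, 0.1838, 0.0584]
ee_rot: [0.145, 0.989, 0.0, 0.002]
ft_force: [0.5, 1.5, -0.2]
grip_width: 0.991
```

>>> {"method": "jog_arm", "body": {
  "translation": [
    [0, 0, 15],
    [0, 0, 50],
    [0, 0, 90],
    [-10, -30, 110],
    [-30, -65, 120],
    [-50, -100, 120],
    [-70, -135, 120],
    [-85, -155, 120],
    [-85, -155, 120],
    [-85, -155, 120]
  ],
  "turn": [0, 0, 0, 5, 11, 17, 21.5, 21.5, 21.5, 21.5]
}}

```text
clock: 16.67
position: [0.4961, 0.0277, 0.1788]
ee_rot: [-0.041, 0.999, 0.001, 0.003]
ft_force: [0.4, -0.2, 0.8]
grip_width: 0.999
```

```bash
python3 - <<'E'
from h import *
c=look("wrist",["cover_tab","dimmer","weather_box"],name="w8.png")
o=manip.get_obs();print(o["clock"],o["position"],o["ee_rot"],o["ft_force"],o["grip_width"])
np.savez("w8.npz",mtx=c["mtx"],pose=c["pose"])
E
```

```text
wrist cover_tab [272.2 218.9] 0.95 [ 0.5319 -0.0131  0.0385]
wrist cover_tab [279.3 268.2] 0.53 [ 0.5807 -0.0045  0.0385]
wrist dimmer [466.3 273.4] 0.9 [0.5853 0.1858 0.013 ]
wrist weather_box [280.3 271.8] 0.89 [ 0.6061 -0.0069 -0.    ]
wrist weather_box [458.8 263.1] 0.5 [0.5806 0.1822 0.    ]
16.8667 [0.49683151 0.02998879 0.17829233] [-4.30839538e-02  9.99068857e-01  6.67423020e-04  2.17874205e-03] [ 0.05379373 -0.1469064  -0.08924141] 0.9961245547324962
```

View pics/w8.png

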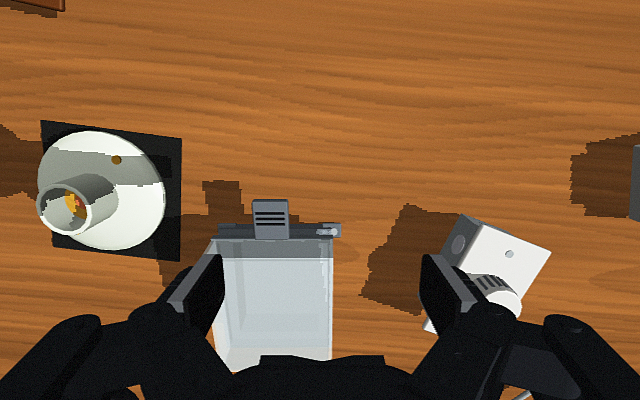

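The dimmer sits square on the narrow box at (490,275). The tab is at (270,218), square to the tool. I'll triangulate the tab to get its height.

```bash
cat >> h.py <<'E'
def tri(obs):
    A=np.zeros((3,3));b=np.zeros(3)
    for c,px in obs:
        K=np.array(c["mtx"]);T=np.array(c["pose"]);d=T[:3,:3]@np.linalg.solve(K,[px[0],px[1],1.]);d/=np.linalg.norm(d)
        M=np.eye(3)-np.outer(d,d);A+=M;b+=M@T[:3,3]
    return np.linalg.solve(A,b)
E
python3 - <<'E'
from h import *
w=np.load("w8.npz")
t=manip.camera("top");s=manip.camera("scene")
pt=[r for r in manip.pinpoint(t,"cover_tab")];ps=manip.pinpoint(s,"cover_tab")
print(pt[:2],ps[:2])
a=pt[0]["at"];b=ps[0]["at"]
print(tri([(w,(272,219)),(t,a)]),tri([(w,(272,219)),(s,b)]),tri([(w,(272,219)),(s,b),(t,a)]),tri([(w,(270,220)),(t,(294,177.3))]))
for z in(.04,.06,.08): print(z,[np.round(ray(w,p,z)*1000,1) for p in [(254,200),(288,200),(252,238),(290,238)]])
for r in manip.pinpoint(t,"weather_box")[:1]+manip.pinpoint(s,"weather_box")[:1]: print(r)
print(tri([(w,(280.3,271.8)),(t,manip.pinpoint(t,"weather_box")[0]["at"]),(s,manip.pinpoint(s,"weather_box")[0]["at"])]))
E
```

```text
[{'at': [292.5, 176.4], 'confidence': 0.94}] [{'at': [334.6, 224.6], 'confidence': 0.58}]
[ 0.52024293 -0.00860073  0.07089804] [ 0.5264756  -0.01049347  0.05163147] [ 0.5250357  -0.00908722  0.05273046] [ 0.518209   -0.01156198  0.07514385]
0.04 [array([515. , -29.6,  40. ]), array([5.126e+02, 2.000e-01, 4.000e+01]), array([551.3, -30.5,  40. ]), array([548.5,   3.9,  40. ])]
0.06 [array([508.6, -25.9,  60. ]), array([506.4,   1.8,  60. ]), array([542.3, -26.8,  60. ]), array([539.8,   5.2,  60. ])]
0.08 [array([502.2, -22.2,  80. ]), array([500.1,   3.3,  80. ]), array([533.4, -23. ,  80. ]), array([531. ,   6.5,  80. ])]
{'at': [291.2, 152.5], 'confidence': 0.68}
{'at': [319.0, 250.5], 'confidence': 0.62}
[ 0.60514609 -0.00202523  0.00187229]
```

>>> {"method": "jog_arm", "body": {
  "translation": [
    [10, -15, 0],
    [20, -32, -10],
    [25, -42, -30],
    [25, -42, -60],
    [25, -42, -90],
    [25, -42, -105],
    [25, -42, -105],
    [25, -42, -105]
  ],
  "turn": [0, 0, 0, 0, 0, 0, 0, 0],
  "grip": 50
}}

```text
clock: 17.93
position: [0.5212, -0.0131, 0.0732]
ee_rot: [-0.042, 0.999, 0.0, 0.001]
ft_force: [0.5, 1.3, 1.0]
grip_width: 0.584
```

```bash
python3 - <<'E'
from h import *
c=look("wrist",["cover_tab"],name="w9.png")
o=manip.get_obs();print(o["clock"],o["position"],o["ee_rot"],o["ft_force"],o["grip_width"])
np.savez("w9.npz",mtx=c["mtx"],pose=c["pose"])
E
```

```text
wrist cover_tab [324.5 245.6] 0.98 [ 0.531  -0.0101  0.0385]
wrist cover_tab [ 79.  193.6] 0.56 [ 0.5112 -0.1475  0.0385]
18.0333 [ 0.5224591  -0.01297148  0.07472281] [-4.23873091e-02  9.99096104e-01  7.35108824e-04  3.12254786e-03] [0.36532604 0.96949035 0.3955425 ] 0.5846968005657089
```

View pics/w9.png

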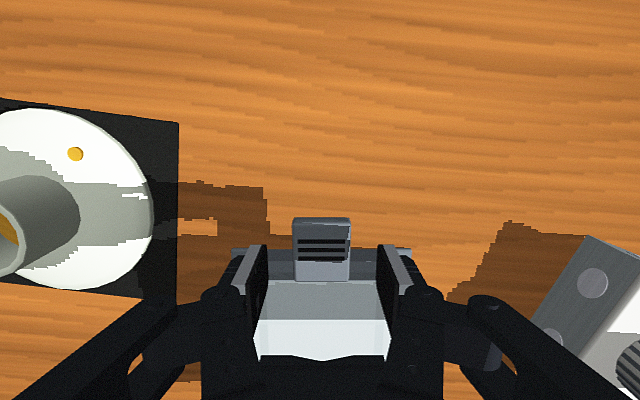

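The tab is centred between the fingers, spanning columns 292–351 with its front edge at row 218.

```bash
python3 - <<'E'
from h import *
w=np.load("w8.npz");v=np.load("w9.npz")
print(tri([(w,(253.5,200)),(v,(292.5,218))]),tri([(w,(288.5,200)),(v,(350.5,218))]))
for z in(.04,.05,.06): print(z,[np.round(ray(v,p,z)*1000,1) for p in [(292.5,219),(350.5,219),(294,281),(350,281)]])
E
```

```text
[ 0.51365349 -0.02920619  0.04412856] [0.50902565 0.00151914 0.05043332]
0.04 [array([515.7, -29.4,  40. ]), array([513. ,   2.9,  40. ]), array([554.6, -26.2,  40. ]), array([551.8,   6.8,  40. ])]
0.05 [array([512. , -28.8,  50. ]), array([509.5,   1.7,  50. ]), array([548.7, -25.8,  50. ]), array([546.1,   5.4,  50. ])]
0.06 [array([508.3, -28.2,  60. ]), array([5.059e+02, 4.000e-01, 6.000e+01]), array([542.7, -25.4,  60. ]), array([540.3,   3.9,  60. ])]
```

>>> {"method": "jog_arm", "body": {
  "translation": [
    [2, 1, -15],
    [2, 1, -30],
    [2, 1, -42],
    [2, 1, -50],
    [2, 1, -50],
    [2, 1, -50]
  ],
  "turn": [0, 0, 0, 0, 0, 0]
}}

```text
clock: 18.53
position: [0.5246, -0.0121, 0.025]
ee_rot: [-0.042, 0.999, 0.001, 0.003]
ft_force: [-0.0, -0.3, 0.1]
grip_width: 0.584
```

>>> {"method": "jog_arm", "body": {
  "translation": [
    [0, 0, 0],
    [0, 0, 0],
    [0, 0, 0],
    [0, 0, 0],
    [0, 0, 0],
    [0, 0, 0]
  ],
  "turn": [0, 0, 0, 0, 0, 0],
  "grip": 15,
  "grip_force": 30
}}

```text
clock: 19.03
position: [0.5251, -0.013, 0.0256]
ee_rot: [-0.042, 0.999, 0.0, 0.004]
ft_force: [1.5, -5.7, 1.1]
grip_width: 0.341
```

>>> {"method": "jog_arm", "body": {
  "translation": [
    [2, 0, 18],
    [7, 0.6, 38.4],
    [15.3, 1.3, 57.9],
    [26, 2.2, 76.2],
    [39, 3.3, 92.7],
    [54.3, 4.6, 107.3],
    [69, 5.8, 118],
    [84.6, 7.1, 126.9],
    [101.3, 8.5, 133.7],
    [118.7, 10, 138.6],
    [118.7, 10, 138.6]
  ],
  "turn": [0, 0, 0, 0, 0, 0, 0, 0, 0, 0, 0]
}}

```text
clock: 19.95
position: [0.6448, -0.0032, 0.163]
ee_rot: [-0.042, 0.999, -0.0, 0.003]
ft_force: [0.8, -1.5, -4.1]
grip_width: 0.349
```

>>> {"method": "jog_arm", "body": {
  "translation": [
    [9, 0.7, 1.6],
    [18, 1.5, 2.5],
    [27, 2.2, 3],
    [36, 3, 3],
    [44, 3.6, 2.3],
    [52, 4.3, 1.2],
    [58, 4.8, 0],
    [58, 4.8, 0]
  ],
  "turn": [0, 0, 0, 0, 0, 0, 0, 0]
}}

```text
clock: 20.62
position: [0.7028, 0.0015, 0.1615]
ee_rot: [-0.042, 0.999, -0.001, 0.002]
ft_force: [-3.2, -1.9, -12.0]
grip_width: 0.345
```

>>> {"method": "jog_arm", "body": {
  "translation": [
    [0, 0, 0],
    [0, 0, 0],
    [0, 0, 0],
    [0, 0, 0]
  ],
  "turn": [0, 0, 0, 0],
  "grip": 60
}}

```text
clock: 20.95
position: [0.7036, 0.002, 0.163]
ee_rot: [-0.042, 0.999, -0.0, 0.003]
ft_force: [0.8, 0.6, 0.3]
grip_width: 0.701
```

>>> {"method": "jog_arm", "body": {
  "translation": [
    [0, 0, 25],
    [0, 0, 60],
    [0, 0, 90],
    [-30, 5, 100],
    [-65, 20, 100],
    [-105, 40, 100],
    [-140, 60, 100],
    [-150, 70, 100],
    [-150, 70, 100],
    [-150, 70, 100]
  ],
  "turn": [0, 0, 0, 0, 0, 0, 0, 0, 0, 0]
}}

```text
clock: 21.78
position: [0.5536, 0.0729, 0.2644]
ee_rot: [-0.043, 0.999, 0.0, 0.005]
ft_force: [0.8, 0.2, -0.4]
grip_width: 0.703
```

```bash
python3 - <<'E'
from h import *
c=look("wrist",["cover_tab","weather_box"])
t=look("top",["cover_tab","weather_box"]); s=look("scene",["cover_tab","weather_box"])
a=cv2.resize(c["frame"],(560,350));b=cv2.resize(t["frame"][110:200,260:345],None,fx=2.75,fy=350/90,interpolation=cv2.INTER_CUBIC)
cv2.imwrite("pics/m10.png",np.hstack([a,b])[:,:,::-1]);print(b.shape)
o=manip.get_obs();print(o["clock"],o["position"],o["ee_rot"],o["ft_force"],o["grip_width"])
np.savez("w10.npz",mtx=c["mtx"],pose=c["pose"])
E
```

```text
wrist weather_box [253.1 189.8] 0.87 [ 0.6008 -0.009   0.    ]
top cover_tab [284.5 110.8] 0.69 [0.7401 0.0167 0.0385]
top weather_box [292.8 152.1] 0.97 [ 0.6091 -0.006   0.    ]
scene cover_tab [287.9 238.9] 0.61 [ 0.6573 -0.0763  0.0385]
scene weather_box [317.5 250.4] 0.69 [ 0.6056 -0.0026  0.    ]
(350, 234, 3)
22.2333 [0.55393177 0.07160649 0.26278798] [-4.18207736e-02  9.99120376e-01 -4.52469895e-04  3.04827314e-03] [-0.06716863  0.03170969 -0.23913979] 0.701441771221644
```

View pics/m10.png

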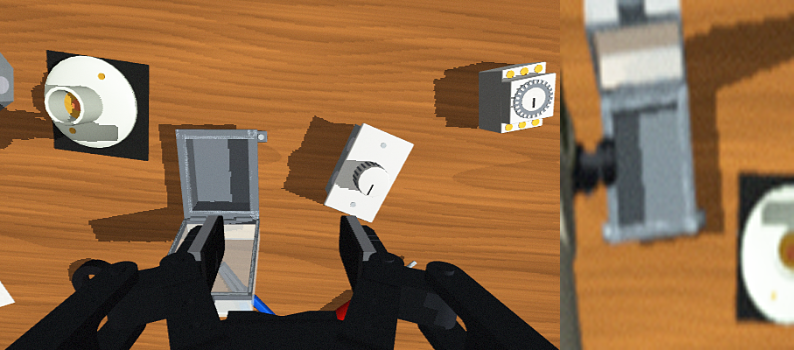

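The cover is open past vertical. The box's open rim spans about (178,130) to (258,217) in the wrist part of the picture.

```bash
python3 - <<'E'
from h import *
c=np.load("w10.npz");f=.875
P=np.array([ray(c,(x/f,y/f),.034)[:2]*1000 for x,y in [(177,130),(258,130),(258,217),(184,219)]]);print(np.round(P,1),P.mean(0))
for v in (P[3]-P[0],P[2]-P[1],P[1]-P[0],P[2]-P[3]): print(np.linalg.norm(v),np.degrees(np.arctan2(v[1],v[0])))
for n,p,z in [("dial",(534,100),.058),("t1",(510,73),.044),("t3",(539,68),.044),("b1",(508,128),.044),("b3",(535,122),.044)]: print(n,np.round(ray(c,(p[0]/f,p[1]/f),z)*1000,1))
E
```

```text
[[548.  -60.3]
 [539.2  42.4]
 [660.2  50. ]
 [672.  -52.7]] [604.86217516  -5.15508164]
124.22200983019978 3.4913622135358877
121.20413216520738 3.5797270358770574
103.08438307384458 94.9033661453582
103.38952060515666 96.57305104289026
dial [473.5 360.3  58. ]
t1 [445.6 333.6  44. ]
t3 [437.3 365.7  44. ]
b1 [508.8 351.2  44. ]
b3 [498.7 382.1  44. ]
```

>>> {"method": "jog_arm", "body": {
  "translation": [
    [-11, 39, 0],
    [-22, 78, 0],
    [-33, 117, 0],
    [-44, 156, 0],
    [-55, 195, 0],
    [-66, 234, 0],
    [-77, 268, 0],
    [-83, 287, -20],
    [-83, 287, -55],
    [-83, 287, -90],
    [-83, 287, -110],
    [-83, 287, -110]
  ],
  "turn": [2, 4, 6, 8, 10, 11.7, 11.7, 11.7, 11.7, 11.7, 11.7, 11.7],
  "grip": 85
}}

```text
clock: 23.23
position: [0.4688, 0.3568, 0.1477]
ee_rot: [-0.144, 0.99, -0.002, -0.0]
ft_force: [-0.8, -0.6, -0.7]
grip_width: 0.992
```

```bash
python3 - <<'E'
from h import *
c=look("wrist",["time_switch"],name="w11.png")
o=manip.get_obs();print(o["clock"],o["position"],o["ee_rot"],o["ft_force"],o["grip_width"])
np.savez("w11.npz",mtx=c["mtx"],pose=c["pose"])
E
```

```text
wrist time_switch [320.3 186. ] 0.56 [0.4721 0.3562 0.    ]
23.3333 [0.47109291 0.35849704 0.15308438] [-1.43286557e-01  9.89677181e-01 -3.64911589e-04  2.81188249e-03] [ 0.47706535 -0.57537081  1.13917198] 0.9987676660221052
```

View pics/w11.png

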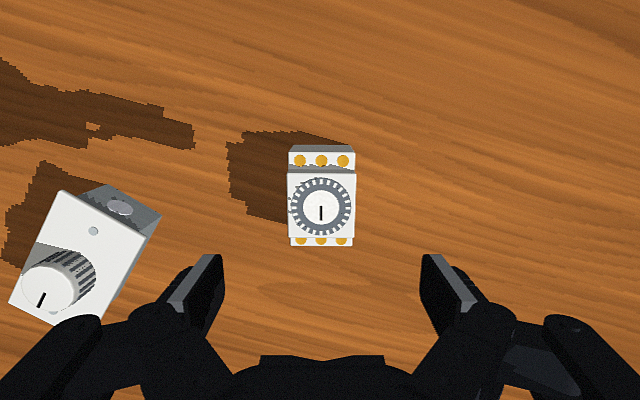

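The switch is aligned and centred, with the dial at (321,206).

>>> {"method": "jog_arm", "body": {
  "translation": [
    [0, 0, -30],
    [0, 0, -65],
    [0, 0, -90],
    [0, 0, -108],
    [0, 0, -118],
    [0, 0, -122],
    [0, 0, -122],
    [0, 0, -122]
  ],
  "turn": [0, 0, 0, 0, 0, 0, 0, 0]
}}

```text
clock: 24.0
position: [0.4721, 0.3593, 0.0329]
ee_rot: [-0.143, 0.99, 0.0, 0.004]
ft_force: [-0.0, 0.3, -0.3]
grip_width: 0.996
```

>>> {"method": "jog_arm", "body": {
  "translation": [
    [0, 0, 0],
    [0, 0, 0],
    [0, 0, 0],
    [0, 0, 0],
    [0, 0, 0],
    [0, 0, 0],
    [0, 0, 0]
  ],
  "turn": [0, 0, 0, 0, 0, 0, 0],
  "grip": 35,
  "grip_force": 40
}}

```text
clock: 24.58
position: [0.4728, 0.3596, 0.0341]
ee_rot: [-0.143, 0.99, 0.001, 0.005]
ft_force: [-0.8, -1.3, 6.5]
grip_width: 0.575
```

>>> {"method": "jog_arm", "body": {
  "translation": [
    [0, 0, 10],
    [0, 0, 40],
    [0, 0, 80],
    [0, 0, 115],
    [0, 0, 140],
    [0, 0, 140],
    [0, 0, 140]
  ],
  "turn": [0, 0, 0, 0, 0, 0, 0]
}}

```text
clock: 25.17
position: [0.4733, 0.3601, 0.1759]
ee_rot: [-0.143, 0.99, 0.002, 0.006]
ft_force: [-0.0, 0.0, -3.1]
grip_width: 0.574
```

>>> {"method": "jog_arm", "body": {
  "translation": [
    [8, -28, 5],
    [20, -66, 8],
    [32, -105, 8],
    [45, -144, 8],
    [58, -183, 8],
    [71, -222, 8],
    [84, -261, 8],
    [97, -298, 8],
    [115, -330, 8],
    [132, -364, 8],
    [132, -364, 8],
    [132, -364, 8]
  ],
  "turn": [0, -2, -4, -6, -8, -10, -12, -12, -12, -12, -12, -12]
}}

```text
clock: 26.17
position: [0.6047, -0.0071, 0.1821]
ee_rot: [-0.037, 0.999, 0.0, 0.004]
ft_force: [-0.3, 1.0, -2.2]
grip_width: 0.573
```

```bash
python3 - <<'E'
from h import *
c=look("wrist",["time_switch","weather_box"],name="w12.png")
look("top",["weather_box","lampholder"])
o=manip.get_obs();print(o["clock"],o["position"],o["ee_rot"],o["ft_force"],o["grip_width"])
E
```

```text
wrist time_switch [326.1 226.7] 0.84 [0.6612 0.0023 0.    ]
wrist time_switch [145.3  75.4] 0.68 [ 0.5257 -0.1733  0.    ]
wrist weather_box [321.7 170.7] 0.55 [ 0.6024 -0.0066  0.    ]
top weather_box [291.2 150.7] 0.77 [ 0.614  -0.0007  0.    ]
top lampholder [341.9 177.2] 0.82 [ 0.5172 -0.1664  0.048 ]
26.4667 [ 0.604889   -0.00256653  0.18366841] [-0.03991289  0.99918638  0.00125419  0.00565309] [ 0.30545583 -0.65060997 -2.5893321 ] 0.5795136729595073
```

View pics/w12.png

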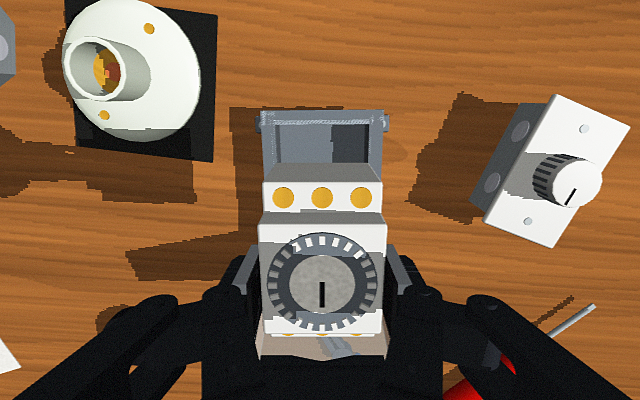

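The switch is centred over the open box (box columns 262–385, switch centre 322). Lowering.

>>> {"method": "jog_arm", "body": {
  "translation": [
    [0, 0, -25],
    [0, 0, -55],
    [0, 0, -80],
    [0, 0, -100],
    [0, 0, -115],
    [0, 0, -125],
    [0, 0, -133],
    [0, 0, -138],
    [0, 0, -141],
    [0, 0, -143],
    [0, 0, -144],
    [0, 0, -144]
  ],
  "turn": [0, 0, 0, 0, 0, 0, 0, 0, 0, 0, 0, 0]
}}

```text
clock: 27.47
position: [0.6052, -0.0026, 0.0401]
ee_rot: [-0.04, 0.999, 0.001, 0.006]
ft_force: [1.0, -0.2, -2.0]
grip_width: 0.58
```

>>> {"method": "jog_arm", "body": {
  "translation": [
    [0, 0, -1],
    [0, 0, -2],
    [0, 0, -2]
  ],
  "turn": [0, 0, 0]
}}

```text
clock: 27.72
position: [0.6054, -0.0025, 0.0383]
ee_rot: [-0.04, 0.999, 0.001, 0.006]
ft_force: [-0.2, -0.6, -0.3]
grip_width: 0.577
```

>>> {"method": "jog_arm", "body": {
  "translation": [
    [0, 0, -1],
    [0, 0, -2],
    [0, 0, -2]
  ],
  "turn": [0, 0, 0]
}}

```text
clock: 27.97
position: [0.6057, -0.0025, 0.0381]
ee_rot: [-0.04, 0.999, 0.002, 0.007]
ft_force: [-8.3, -0.0, 18.0]
grip_width: 0.577
```

>>> {"method": "jog_arm", "body": {
  "translation": [
    [0, 0, 0],
    [0, 0, 0],
    [0, 0, 0],
    [0, 0, 0]
  ],
  "turn": [0, 0, 0, 0],
  "grip": 62
}}

```text
clock: 28.3
position: [0.6057, -0.0025, 0.038]
ee_rot: [-0.04, 0.999, 0.002, 0.007]
ft_force: [-0.4, -0.4, 0.4]
grip_width: 0.727
```

>>> {"method": "jog_arm", "body": {
  "translation": [
    [0, 0, 15],
    [0, 0, 50],
    [0, 0, 90],
    [0, 0, 130],
    [0, 0, 170],
    [0, 0, 210],
    [0, 0, 217],
    [0, 0, 217],
    [0, 0, 217]
  ],
  "turn": [0, 0, 0, 0, 0, 0, 0, 0, 0]
}}

```text
clock: 29.05
position: [0.6058, -0.0024, 0.255]
ee_rot: [-0.04, 0.999, 0.002, 0.007]
ft_force: [0.1, -0.8, -0.3]
grip_width: 0.722
```

```bash
python3 - <<'E'
from h import *
c=look("wrist",["time_switch","weather_box","cover_tab"])
t=look("top",["time_switch","weather_box","cover_tab"]);s=look("scene",["time_switch","cover_tab"])
cv2.imwrite("pics/m13.png",np.hstack([cv2.resize(c["frame"],(480,300)),cv2.resize(s["frame"][190:290,260:367],(320,300),interpolation=cv2.INTER_CUBIC)])[:,:,::-1])
o=manip.get_obs();print(o["clock"],o["position"],o["ee_rot"],o["ft_force"],o["grip_width"])
E
```

```text
wrist time_switch [324.4 157.1] 0.72 [0.6035 0.002  0.    ]
wrist cover_tab [319.2 324.4] 0.6 [0.8105 0.0119 0.0385]
wrist cover_tab [324.  157.9] 0.35 [0.5976 0.0007 0.0385]
top time_switch [294.9 156.3] 0.64 [ 0.5948 -0.0128  0.    ]
top weather_box [294.1 152.5] 0.73 [ 0.6077 -0.0103  0.    ]
top cover_tab [283.2 110.2] 0.53 [0.7421 0.021  0.0385]
scene time_switch [319.  252.1] 0.82 [0.6064 0.005  0.    ]
scene cover_tab [286.7 239.2] 0.65 [ 0.6606 -0.078   0.0385]
scene cover_tab [370.2 283.6] 0.32 [0.588  0.1958 0.0385]
29.6 [ 0.60567497 -0.00252139  0.25487787] [-0.0398411   0.99918403  0.00162282  0.00642847] [ 0.78242366  0.30025092 -0.13691696] 0.7245929352217302
```

View pics/m13.png

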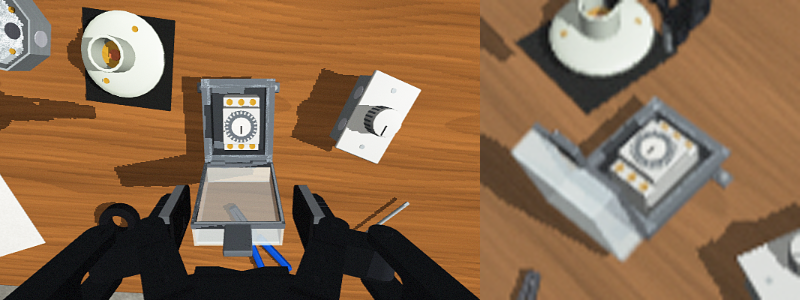

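The switch stands square inside the box, the tab is centred between the fingers, and the dimmer is well seated. Next I'll re-pinch the tab. That was my last picture.

>>> {"method": "jog_arm", "body": {
  "translation": [
    [35, 1.5, 0],
    [70, 3, 0],
    [98, 4.5, 0],
    [98, 4.5, -20],
    [98, 4.5, -50],
    [98, 4.5, -75],
    [98, 4.5, -88],
    [98, 4.5, -92],
    [98, 4.5, -92]
  ],
  "turn": [0, 0, 0, 0, 0, 0, 0, 0, 0]
}}

```text
clock: 30.35
position: [0.7034, 0.0021, 0.1624]
ee_rot: [-0.04, 0.999, 0.002, 0.006]
ft_force: [0.1, -0.5, 0.4]
grip_width: 0.727
```

>>> {"method": "jog_arm", "body": {
  "translation": [
    [0, 0, 0],
    [0, 0, 0],
    [0, 0, 0],
    [0, 0, 0],
    [0, 0, 0],
    [0, 0, 0]
  ],
  "turn": [0, 0, 0, 0, 0, 0],
  "grip": 15,
  "grip_force": 30
}}

```text
clock: 30.85
position: [0.7044, 0.0017, 0.1644]
ee_rot: [-0.04, 0.999, 0.001, 0.008]
ft_force: [0.5, -1.3, 6.0]
grip_width: 0.342
```

>>> {"method": "jog_arm", "body": {
  "translation": [
    [-9, -0.7, 1.7],
    [-24.2, -2, 2.9],
    [-42.2, -3.5, 2.4],
    [-60, -5, -0.3],
    [-77.3, -6.3, -5.2],
    [-94, -7.7, -12],
    [-109.8, -9, -20.9],
    [-124.3, -10.2, -31.6],
    [-139.6, -11.4, -46.2],
    [-152.6, -12.5, -62.7],
    [-163.3, -13.4, -81],
    [-163.3, -13.4, -81]
  ],
  "turn": [0, 0, 0, 0, 0, 0, 0, 0, 0, 0, 0, 0]
}}

```text
clock: 31.85
position: [0.5381, -0.012, 0.0814]
ee_rot: [-0.04, 0.999, 0.002, 0.006]
ft_force: [-8.3, -2.1, 4.4]
grip_width: 0.341
```

>>> {"method": "jog_arm", "body": {
  "translation": [
    [-6, -0.4, -17.4],
    [-11, -0.8, -37.8],
    [-12.6, -1, -49.8],
    [-13.3, -1, -55.8],
    [-13.5, -1, -60],
    [-13.5, -1, -62],
    [-13.5, -1, -62]
  ],
  "turn": [0, 0, 0, 0, 0, 0, 0]
}}

```text
clock: 32.43
position: [0.5236, -0.0132, 0.0193]
ee_rot: [-0.039, 0.999, 0.002, 0.004]
ft_force: [-7.1, -1.3, 1.6]
grip_width: 0.34
```

>>> {"method": "jog_arm", "body": {
  "translation": [
    [0, 0, -3],
    [0, 0, -6],
    [0, 0, -6]
  ],
  "turn": [0, 0, 0]
}}

```text
clock: 32.68
position: [0.5236, -0.0132, 0.0139]
ee_rot: [-0.039, 0.999, 0.002, 0.004]
ft_force: [-5.1, 1.0, 2.0]
grip_width: 0.341
```

>>> {"method": "jog_arm", "body": {
  "translation": [
    [0, 0, 0],
    [0, 0, 0],
    [0, 0, 0],
    [0, 0, 0]
  ],
  "turn": [0, 0, 0, 0],
  "grip": 55
}}

```text
clock: 33.02
position: [0.5242, -0.0131, 0.0143]
ee_rot: [-0.039, 0.999, 0.002, 0.004]
ft_force: [-0.9, 0.1, -0.1]
grip_width: 0.648
```

>>> {"method": "jog_arm", "body": {
  "translation": [
    [0, 0, 30],
    [0, 0, 65],
    [0, 0, 70],
    [0, 0, 70]
  ],
  "turn": [0, 0, 0, 0]
}}

```text
clock: 33.35
position: [0.5262, -0.0129, 0.0868]
ee_rot: [-0.039, 0.999, 0.002, 0.007]
ft_force: [0.5, 1.4, -0.2]
grip_width: 0.639
```

>>> {"method": "jog_arm", "body": {
  "translation": [
    [0, 0, 0],
    [0, 0, 0],
    [0, 0, 0],
    [0, 0, 0],
    [0, 0, 0],
    [0, 0, 0],
    [0, 0, 0],
    [0, 0, 0]
  ],
  "turn": [0, 0, 0, 0, 0, 0, 0, 0],
  "grip": 0
}}

```text
clock: 34.02
position: [0.5261, -0.0129, 0.0867]
ee_rot: [-0.039, 0.999, 0.002, 0.007]
ft_force: [-0.7, -0.1, -0.9]
grip_width: 0.001
```

>>> {"method": "jog_arm", "body": {
  "translation": [
    [0, 0, -15],
    [0, 0, -25],
    [0, 0, -32],
    [0, 0, -36],
    [0, 0, -36]
  ],
  "turn": [0, 0, 0, 0, 0]
}}

```text
clock: 34.43
position: [0.5255, -0.013, 0.0497]
ee_rot: [-0.039, 0.999, 0.002, 0.006]
ft_force: [-0.1, 0.0, 0.0]
grip_width: 0.003
```

>>> {"method": "jog_arm", "body": {
  "translation": [
    [0, 0, -2],
    [0, 0, -4],
    [0, 0, -6],
    [0, 0, -6]
  ],
  "turn": [0, 0, 0, 0]
}}

```text
clock: 34.77
position: [0.5254, -0.013, 0.0435]
ee_rot: [-0.039, 0.999, 0.002, 0.006]
ft_force: [0.1, -0.9, 0.7]
grip_width: -0.0
```

>>> {"method": "jog_arm", "body": {
  "translation": [
    [0, 0, -1],
    [0, 0, -2],
    [0, 0, -3],
    [0, 0, -3]
  ],
  "turn": [0, 0, 0, 0]
}}

```text
clock: 35.1
position: [0.5257, -0.013, 0.0426]
ee_rot: [-0.039, 0.999, 0.003, 0.006]
ft_force: [-11.5, 0.2, 26.0]
grip_width: 0.002
```

Hard stop at the shut height, so the cover is closed. Now the lampholder.

>>> {"method": "jog_arm", "body": {
  "translation": [
    [0, 0, 30],
    [0, 0, 65],
    [0, 0, 90],
    [0, -35, 90],
    [0, -75, 90],
    [0, -115, 90],
    [0, -150, 90],
    [0.5, -162, 90],
    [0.5, -162, 90],
    [0.5, -162, 90]
  ],
  "turn": [0, 0, 0, 0, 0, 0, 0, 0, 0, 0],
  "grip": 85
}}

```text
clock: 35.93
position: [0.5261, -0.1754, 0.1325]
ee_rot: [-0.038, 0.999, 0.003, 0.006]
ft_force: [0.1, 0.4, -0.3]
grip_width: 0.994
```

```bash
python3 - <<'E'
from h import *
c=look("wrist",["lampholder"],zs=dict(lampholder=.003))
# yellow/red bulb contact vs white rim: centre of plate mask
for r in manip.outline_of(c,"lampholder")[:1]:
    e=r["extent"];print(np.round(e),[np.round(ray(c,p,.024)*1000,1) for p in [((e[0]+e[2])/2,(e[1]+e[3])/2)]])
print(proj(c,[.5267,-.1748,.07]))
g=cv2.cvtColor(c["frame"],cv2.COLOR_RGB2GRAY)
o=manip.get_obs();print(o["clock"],o["position"],o["ft_force"],o["grip_width"])
E
```

```text
wrist lampholder [322.7 185.2] 0.57 [ 0.5252 -0.1734  0.003 ]
[248. 115. 393. 260.] [array([ 521.6, -175.6,   24. ])]
[321.15715026 213.57684799]
36.0833 [ 0.52644694 -0.17331051  0.13248012] [-0.1317502  -0.45092269  0.07759914] 0.9970191580926371
```

>>> {"method": "jog_arm", "body": {
  "translation": [
    [0, -1, -30],
    [0, -1, -60],
    [0, -1, -78],
    [0, -1, -88],
    [0, -1, -92],
    [0, -1, -92],
    [0, -1, -92]
  ],
  "turn": [0, 0, 0, 0, 0, 0, 0]
}}

```text
clock: 36.67
position: [0.5272, -0.1742, 0.0415]
ee_rot: [-0.041, 0.999, 0.003, 0.006]
ft_force: [0.3, 0.0, 0.9]
grip_width: 0.991
```

>>> {"method": "jog_arm", "body": {
  "translation": [
    [0, 0, 0],
    [0, 0, 0],
    [0, 0, 0],
    [0, 0, 0],
    [0, 0, 0],
    [0, 0, 0],
    [0, 0, 0],
    [0, 0, 0]
  ],
  "turn": [0, 0, 0, 0, 0, 0, 0, 0],
  "grip": 30,
  "grip_force": 40
}}

```text
clock: 37.33
position: [0.5278, -0.1743, 0.0424]
ee_rot: [-0.041, 0.999, 0.003, 0.007]
ft_force: [-0.3, 0.5, 5.6]
grip_width: 0.493
```

>>> {"method": "jog_arm", "body": {
  "translation": [
    [0, 0, 10],
    [0, 0, 35],
    [0, 0, 70],
    [0, 0, 95],
    [0, 0, 95],
    [0, 0, 95]
  ],
  "turn": [0, 0, 0, 0, 0, 0]
}}

```text
clock: 37.83
position: [0.5285, -0.1744, 0.139]
ee_rot: [-0.041, 0.999, 0.003, 0.008]
ft_force: [-0.2, 0.2, -3.7]
grip_width: 0.491
```

```bash
python3 - <<'E'
from h import *
c=look("wrist",["lampholder","octagon_box"])
for r in manip.outline_of(c,"octagon_box")[:1]:
    m=r["mask"];e=r["extent"];print(np.round(e),r["confidence"])
t=look("top",["octagon_box"])
for r in manip.outline_of(t,"octagon_box")[:1]:
    e=r["extent"];print(np.round(e,1),r["confidence"],ray(t,((e[0]+e[2])/2,(e[1]+e[3])/2),.03))
o=manip.get_obs();print(o["clock"],o["position"],o["ft_force"],o["grip_width"])
E
```

```text
wrist octagon_box [130.5 142. ] 0.71 [ 0.5064 -0.3347  0.    ]
[ 24.  66. 195. 217.] 0.87
[377.9 162.2 411.4 194.4] 0.87 [ 0.51193151 -0.34026305  0.03      ]
38.1833 [ 0.52728083 -0.17419093  0.13647734] [ 0.43591126 -0.83624559 -1.87795917] 0.492901030017248
```

>>> {"method": "jog_arm", "body": {
  "translation": [
    [-4, -28, 0],
    [-9, -65, 0],
    [-15, -105, 0],
    [-20, -140, 0],
    [-23, -161, 0],
    [-23, -161, -15],
    [-23, -161, -30],
    [-23, -161, -42],
    [-23, -161, -45],
    [-23, -161, -45],
    [-23, -161, -45]
  ],
  "turn": [0, 0, 0, 0, 0, 0, 0, 0, 0, 0, 0]
}}

```text
clock: 39.1
position: [0.5045, -0.335, 0.0918]
ee_rot: [-0.041, 0.999, 0.003, 0.006]
ft_force: [0.2, -0.3, -3.3]
grip_width: 0.495
```

>>> {"method": "jog_arm", "body": {
  "translation": [
    [0, 0, -7],
    [0, 0, -13],
    [0, 0, -18],
    [0, 0, -22],
    [0, 0, -25],
    [0, 0, -27],
    [0, 0, -27]
  ],
  "turn": [0, 0, 0, 0, 0, 0, 0]
}}

```text
clock: 39.68
position: [0.5043, -0.3349, 0.0643]
ee_rot: [-0.041, 0.999, 0.003, 0.006]
ft_force: [0.3, 0.1, -2.1]
grip_width: 0.49
```

>>> {"method": "jog_arm", "body": {
  "translation": [
    [0, 0, -1],
    [0, 0, -2],
    [0, 0, -3],
    [0, 0, -3]
  ],
  "turn": [0, 0, 0, 0]
}}

```text
clock: 40.02
position: [0.5044, -0.335, 0.0624]
ee_rot: [-0.041, 0.999, 0.003, 0.006]
ft_force: [-4.0, 3.0, 8.5]
grip_width: 0.491
```

Contact came at exactly the expected height. I'll release, back away and check numerically.

>>> {"method": "jog_arm", "body": {
  "translation": [
    [0, 0, 0],
    [0, 0, 0],
    [0, 0, 0],
    [0, 0, 0],
    [0, 0, 0]
  ],
  "turn": [0, 0, 0, 0, 0],
  "grip": 85
}}

```text
clock: 40.43
position: [0.5045, -0.335, 0.0624]
ee_rot: [-0.041, 0.999, 0.003, 0.006]
ft_force: [0.4, 0.8, 0.1]
grip_width: 0.993
```

>>> {"method": "jog_arm", "body": {
  "translation": [
    [0, 0, 20],
    [0, 0, 55],
    [0, 0, 95],
    [0, 0, 135],
    [-20, 30, 150],
    [-40, 65, 150],
    [-50, 100, 150],
    [-50, 140, 150],
    [-50, 170, 150],
    [-50, 170, 150]
  ],
  "turn": [0, 0, 0, 0, 0, 0, 0, 0, 0, 0]
}}

```text
clock: 41.27
position: [0.455, -0.1586, 0.2125]
ee_rot: [-0.045, 0.999, 0.004, 0.007]
ft_force: [0.8, 0.5, -0.2]
grip_width: 0.998
```

```bash
python3 - <<'E'
from h import *
zs=dict(lampholder=.023,dimmer=.023,time_switch=.004)
c=look("wrist",["lampholder","octagon_box","cover_tab","dimmer"],zs)
t=look("top",["lampholder","octagon_box","dimmer","cover_tab","time_switch"],zs)
for l in("octagon_box","lampholder"):
  for r in manip.outline_of(c,l)[:1]:
    e=np.array(r["extent"]);m=r["mask"];cnt=max(cv2.findContours(m.astype(np.uint8),0,1)[0],key=len)
    pts=np.array([ray(c,p[0],.047 if l=="lampholder" else .038)[:2]*1000 for p in cnt],np.float32);print(l,np.round(e),cv2.minEnclosingCircle(pts))
# predicted tab centre if shut
print("tab shut pred wrist",proj(c,[.528,-.0125,.0385]))
np.savez("w14.npz",mtx=c["mtx"],pose=c["pose"]);save(c,"w14.png")
o=manip.get_obs();print(o["clock"],o["position"],o["ft_force"],o["grip_width"])
E
```

```text
wrist lampholder [146.2 196.6] 0.91 [ 0.4978 -0.3343  0.023 ]
wrist cover_tab [456.1 249.3] 0.91 [ 0.5227 -0.0101  0.0385]
wrist dimmer [604.7 301.4] 0.85 [0.5802 0.183  0.023 ]
wrist dimmer [588.  292.1] 0.68 [0.5698 0.1596 0.023 ]
wrist dimmer [276.5  15.8] 0.67 [ 0.3189 -0.2088  0.023 ]
top lampholder [392.8 182.8] 0.74 [ 0.4978 -0.335   0.023 ]
top dimmer [446.8 173.4] 0.97 [ 0.5255 -0.514   0.023 ]
top dimmer [407.4 239.5] 0.76 [ 0.3108 -0.3779  0.023 ]
top dimmer [232.5 160.5] 0.73 [0.5815 0.192  0.023 ]
top cover_tab [290.1 174.8] 0.96 [0.5291 0.0018 0.0385]
top time_switch [289.9 176. ] 0.59 [0.5285 0.0048 0.004 ]
octagon_box [143. 148. 205. 225.] ((481.12017822265625, -303.03228759765625), 43.846248626708984)
lampholder [ 77. 146. 195. 259.] ((502.525634765625, -332.6627197265625), 59.59674072265625)
tab shut pred wrist [452.79692929 253.72039117]
41.9167 [ 0.45446208 -0.16527871  0.21232807] [-0.63906986  0.03380766 -0.17694756] 0.9929186427776551
```

```bash
python3 -c "
from workcell import manip
print(manip.hand_in())"
```

```text
the job is handed in; nothing more can be done
None
```

I finished all three parts and handed the job in at about 42 s of the allowed 131 s; no verdict was reported.

| Device | What I did | Last check |
|---|---|---|
| Lampholder | Parked on the mat, then set on the octagonal box | Contact at the expected seated height; image puts it at (502, -333) mm, against my earlier box measurement of (504, -335) |
| Dimmer | Moved into the narrow box, lengthwise | Contact at the expected seated height; tool angle matched the box within about 1°; images put it at (580, 183) and (581, 192) mm, box at (581, 184) |
| Time switch | Stood in the weatherproof box | Reached the floor; a picture showed it upright and square before the cover was shut |
| Cover | Opened, then shut | Pressed on the tab from above; it hit a hard stop at 42.6 mm, where a shut tab's top would be at 43 mm |

- **Disagreements:** The top-camera and wrist-camera detections differed by up to 12 mm. I went with the values that matched the given sizes.
- **Unreliable detections:** After the switch was covered, its top-view detection landed on the cover tab, so I ignored it. The octagonal box is hidden under the lampholder, so I could not measure it again at the end.
- **Not viewed:** I had used all 16 pictures by then, so the final state was checked only by numbers.

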